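# Weigh a scoop of crust lumps on the bench balance

### The arm

A 7-joint arm with a two-finger parallel gripper is mounted at the origin on the work surface. World frame = base frame: x ahead of the robot, y to its left, z up, the work surface at z = 0. Lengths are in m, angles in degrees, forces in N, time in s.
With the tool pointing down it reaches from about 0.425 to 0.875 m from the base axis. Payload 4.7 kg.
Tool frame: the origin (TCP) lies at the very end of the fingers, on their centre line; the grasp point (between the pads) lies 19 mm behind it; z points along the fingers, y is the line along which they close (so a half turn about z gives the same grasp; the last joint's range is limited). The gripper opens to 87 mm and grips with 3 to 60 N. Pads are 19 mm wide; open, the fingers measure 117 mm over their backs; the gripper's body (75 mm by 190 mm) begins 51 mm behind the grasp point.
Start: joints at [69.276, 18.392, -4.016, 83.108, 1.295, 78.541, -3.26], TCP at [0.239, -0.605, 0.223] pointing down, gripper open.
Joint ranges: [-163.93, 163.93], [-17.29, 119.83], [-79.2, 71.16], [3.27, 140.29], [-89.18, 269.18], [5.43, 117.66], [-154.24, 154.24]. Speed limits (degrees/s): [147.25, 147.25, 180, 180, 180, 180, 180].

### API

Orientations are given as [roll, pitch, yaw] about the fixed x, y, z axes, in that order (R = Rz(yaw) Ry(pitch) Rx(roll)).
In Python, from cell import get_obs, eyes, env gives the robot as it stands.
- The arm moves only by the tool servo_tool, never from a script. Its argument "series" is a list that holds one entry, the list of rows, each a list of 7 numbers: the shift along the tool's x, y, z in units of 300 mm (1.0 is 300 mm), then the turn, a rotation vector about the tool's x, y, z in units of pi rad (1.0 is pi rad), then the opening, from 0 (shut) to 1 (fully open). In form: [[[tx, ty, tz, wx, wy, wz, gripper], ...]]. A call has 1 to 12 rows; each row is the pose to reach, as a shift and turn from the pose commanded when the call began, along the tool's axes at that moment, turning the shorter way round; what a row does not reach only later rows make up. A row lasts 1/12 s, in which the tool goes at most 41.7 mm and 7.16 degrees, less where a joint would pass 70% of its speed; a pose out of reach is approached as far as the arm can. A call with a number of a shift or a turn outside -1 to 1 is refused whole. A call with a gripper value outside its range is refused whole. The fingers move at their own pace and stop on an object; "grip_force" is the grip in N (left out, the last holds). Time passes only in rows, so rows that repeat a pose let the fingers close. It gives the time, the measured TCP pose, the force, the opening and the grip force at its end, in the units of the state.
- get_obs(): the state, without advancing time (a new reading comes with each control period).
- eyes.read_camera(name): name is "scene" or "top"; returns a dict with "frame" (480x640x3 uint8, red, green, blue), "depth" (480x640 float32, m along the optical axis (not along the pixel's ray), 0 where there is no reading), "fx", "fy", "cx", "cy" (pixels), "origin" and "rotation" of the camera in the world. Camera axes: x right, y down, z forward; pixel columns grow to the right and rows downward; lengths in m; the calibration is good to about 2 mm. A picture is of the moment at which its call begins.
- env.sign_off(): hands the job in; it is judged then, once.
The state is a dict: "time_s": time; "qpos": joint angles; "joint_velocities": joint speeds; "effort": joint torques, N m; "tool_pos": TCP position; "tool_rot": TCP orientation; "force": force on the tool from outside, world axes, zero at the start; "wrist_torque": the same for the moment, N m; "grip_width": finger opening in m; "grasp_force": force on a finger pad.
Only numpy, scipy, OpenCV 4.12 (cv2) and the standard library are available. Lean on these libraries where they do the work, as an engineer would, in place of code of your own. Each camera call takes 0.05 s, during which the arm holds its last target. There are 200 camera calls.

### The job

Weigh a sample of the stony crust lumps from the tray: first tare the balance with the empty steel bowl on it by pressing the long bar key fully down, then with the hand scoop (never with the fingers) scoop up lumps and tip at least three of the five into the bowl. Lay the scoop back flat on the rubber mat and let go of it, then press the larger round key fully down to print the weight. The bowl must stay standing on the pan and any lump not weighed must stay in the tray; do not press the small middle key, do not tare once there are lumps in the bowl, and leave the brush, jar and bottle where they are.

Things in the scene. Friction and masses are not known exactly. Their poses are not given: they have to be found in the camera images.
- tray: shallow white plastic tray, fixed, 286 (x) x 200 (y) mm over the rim, 45 mm high; origin under its centre, x away from the robot. Inside floor 256 x 170 mm, 4 mm above the bench; the walls lean slightly outward, to 268 x 182 mm inside at the rim. The lumps start in the far part (tray x -15 to +120 mm, |y| up to 50 mm); the near part is free
- lump0: irregular rounded grey stony lump about 36 x 33 x 26 mm, 35 to 47 g; origin near its middle, 10 to 12 mm above the flat it lies on at the start
- lump1: irregular rounded grey stony lump about 36 x 33 x 26 mm, 35 to 47 g; origin near its middle, 10 to 12 mm above the flat it lies on at the start
- lump2: irregular rounded grey stony lump about 36 x 33 x 26 mm, 35 to 47 g; origin near its middle, 10 to 12 mm above the flat it lies on at the start
- lump3: irregular rounded grey stony lump about 36 x 33 x 26 mm, 35 to 47 g; origin near its middle, 10 to 12 mm above the flat it lies on at the start
- lump4: irregular rounded grey stony lump about 36 x 33 x 26 mm, 35 to 47 g; origin near its middle, 10 to 12 mm above the flat it lies on at the start
- scoop: flat-bottomed sheet-steel hand scoop, 0.2 kg, 200 mm long: bowl 95 long x 100 wide mm, open in front and on top. Origin: underside, middle of the bowl; x to the front edge (at +47.5 mm, z = 0), z up. Floor 2.5 mm thick, bevelled at the front; sides 10 mm high in front, rising to the 54 mm back wall (x = -47.5 mm). Starts level on the mat, wooden handle towards the robot
- scoop_grip (a point): grip point on the axis of the scoop's handle: x -98, y 0, z 54.6 mm in the scoop's frame. The handle, 22 mm wide (y) and 22 mm deep, starts at the back wall 42 mm up and rises rearward at 14 degrees to x = -147 mm; grip it across y
- mat: black rubber mat, 250 (x) x 220 (y) x 3 mm, fixed to the bench; origin under its centre. The scoop lies on it near y = -25 mm, heading along the mat's x within 10 degrees, the brush at about y = +79 mm
- balance: white bench balance, fixed, 280 (x, depth) x 210 (y) mm, 50 mm high at the back; origin under its centre, front with the keys towards -x (the robot). Grey key deck 34 mm high at the front, a sloping display behind it, then the square steel pan, 175 x 180 mm
- pan (a point): centre of the pan's top, 48 mm behind the balance's origin (+x) and 58 mm above the bench
- bowl: open round steel bowl standing loose on the middle of the pan, 0.25 kg: rim diameter 160 mm, foot diameter 104 mm, 52 mm high, wall 3 mm, inside floor 4 mm up; origin under its centre, so the rim is about 110 mm above the bench
- tare_key (a joint): tare key: the long bar-shaped pale key, 48 mm (balance y) x 20 mm, at the left of the key deck seen from the robot; value is its travel in m, 0 up, 0.004 fully down. It sinks straight down on a spring: starts to move at 1.5 N, fully down at 5 N, and comes back up when let go
- tare_key_top (a point): centre of the tare key's top face, about 43 mm above the bench when up (107 mm in front of the balance's origin, 60 mm to +y)
- print_key (a joint): print key: the larger round pale key, 26 mm diameter, at the right of the key deck; same travel and spring
- print_key_top (a point): centre of the print key's top face, about 43 mm above the bench when up (107 mm in front of the balance's origin, 64 mm to -y)
- power_key (a joint): power key: the small round pale key, 16 mm diameter, in the middle of the key deck; same travel and spring; not to be pressed
- power_key_top (a point): centre of the power key's top face
- brush: bystander: flat brush, 170 mm long, 42 mm wide, on the mat beside the scoop; origin under its middle
- jar: bystander: closed jar, 64 mm diameter, 75 mm high, on the far left part of the bench; origin under its centre
- bottle: bystander: white bottle, 66 mm diameter, 170 mm high, on the far right part of the bench; origin under its centre

How it is judged:
By the outcome, as a careful person would: the job done as asked, in the order asked, and still so for the second after the job is handed in, with the robot touching nothing.
It also fails if it takes over 72 s, if anything falls off the work surface, if the arm or the gripper's body presses on something with over 40 N, if the wrist force passes 120 N, or if a joint passes its speed limit or range.

## Working session

There is one attempt and no reset: what is moved stays moved. The work goes in short steps, Python scripts to look and compute and a tool call to move; the robot and the scene stay as the last step left them, time stands still between calls to the robot, and variables do not carry over. Pictures are saved under pics/ and viewed, at most 10 in all, crops included, and the job is handed in when it is done.

Besides the shell and the picture viewer there is one more tool, called after "Request:" as name(argument=value, ...) on one line, values as JSON. servo_tool: Moves the arm, as the interface text tells. Shifts and turns lie within -1 to 1; 1 stands for 300 mm of shift or pi rad of turn. Its arguments: {"type":"object","properties":{"series":{"type":"array"},"grip_force":{"type":"number"}},"required":["series"]}

```bash
mkdir -p pics; ls
cat > h.py <<'E'
import numpy as np,cv2
from cell import get_obs,eyes,env
from scipy.spatial.transform import Rotation as R
def snap(n,fn=None):
    d=eyes.read_camera(n)
    if fn: cv2.imwrite('pics/'+fn,d['frame'][:,:,::-1])
    return d
def pt(d,u,v,z=None):
    ray=np.array([(u-d['cx'])/d['fx'],(v-d['cy'])/d['fy'],1.])
    Rm=np.array(d['rotation']);o=np.array(d['origin'])
    w=Rm@ray
    if z is None: return o+w*np.median(d['depth'][int(v)-1:int(v)+2,int(u)-1:int(u)+2])
    return o+w*(z-o[2])/w[2]
E
python3 - <<'E'
from h import *
import pickle
a=snap('scene','s0.png');b=snap('top','t0.png')
pickle.dump((a,b),open('d0.pkl','wb'))
for d in(a,b): print(d['origin'],d['rotation'],d['fx'],d['cx'],d['cy'])
print(get_obs())
E
```

```text
pics
[1.0378725  0.60953865 0.75623366] [-132.74953023   -0.59746452  142.60187299] 503.54090092232786 324.20763739519936 245.73707974492936
[0.3177637  0.00261294 1.46155713] [-168.95168339   -1.29771793  -88.4449098 ] 591.6072403315661 316.97954428654464 236.11397257389055
{'time_s': 0.1, 'qpos': array([69.2745483 , 18.43344385, -4.01682333, 83.16960187,  1.29490713,
       78.54104526, -3.26019067]), 'joint_velocities': array([-0.03193528, -0.05852511, -0.0769784 , -0.15085999, -0.03632153,
       -0.05854368,  0.04802806]), 'effort': array([ 1.03147729e-04, -4.92572379e+01, -4.05478142e-01, -3.13398743e+01,
       -6.39546057e-02,  3.95421311e-02,  4.93303412e-05]), 'tool_pos': array([ 0.2383573 , -0.60417108,  0.22157177]), 'tool_rot': array([-1.79901144e+02,  5.08101993e-03,  2.15361047e+01]), 'force': array([-0.99557652,  0.32600867, -0.48408315]), 'wrist_torque': array([-0.00073462,  0.0231844 ,  0.01218014]), 'grasp_force': 0.0, 'grip_width': 0.08669944093259664}
```

View pics/t0.png

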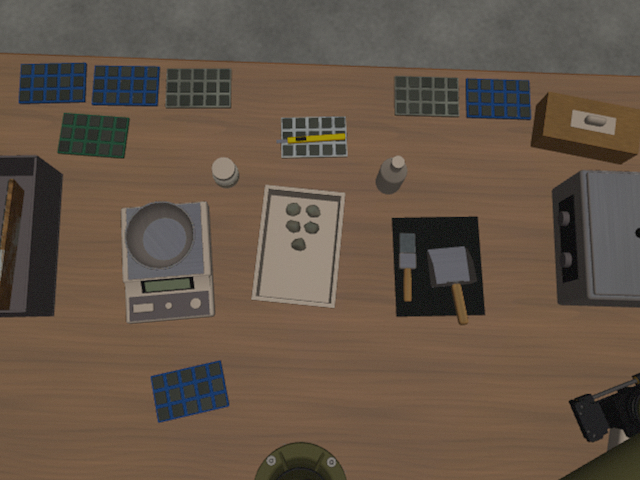

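View pics/s0.png

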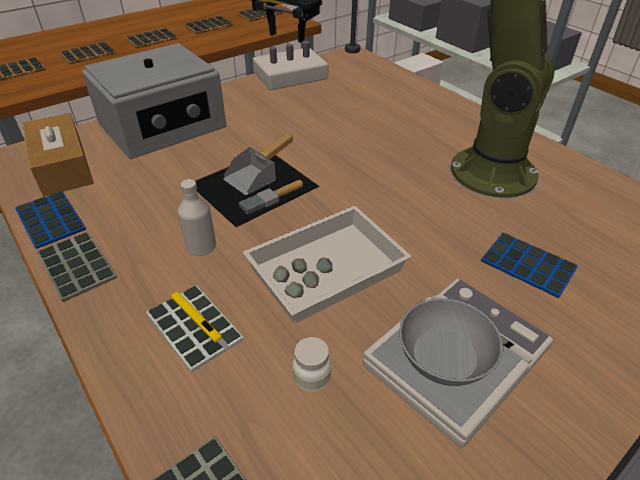

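The top view shows the balance at the left (tare key ~(143,308), print ~(196,303)), the tray in the middle with lumps around (300,225), and the mat at the right with brush and scoop (handle ~(459,302)). I'll enlarge it.

```bash
sed -i "s/Rm=np.array(d\['rotation'\])/Rm=R.from_euler('xyz',d['rotation'],degrees=True).as_matrix()/" h.py
python3 - <<'E'
from h import *
import pickle
a,b=pickle.load(open('d0.pkl','rb'))
f=b['frame'][:,:,::-1]
A=cv2.resize(f[195:330,115:345],None,fx=3.4,fy=3.4,interpolation=cv2.INTER_CUBIC)
cv2.imwrite('pics/c0.png',A)
B=cv2.resize(f[205:330,385:495],None,fx=4.7,fy=4.7,interpolation=cv2.INTER_CUBIC)
cv2.imwrite('pics/c1.png',B)
E
```

```text
(no output)
```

View pics/c0.png

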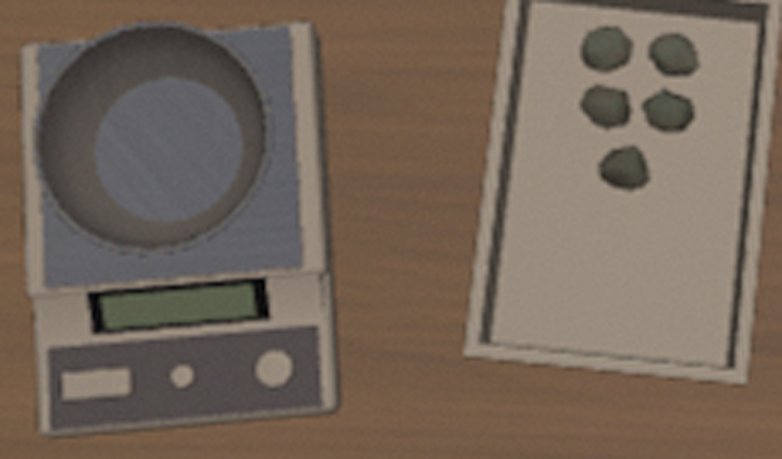

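View pics/c1.png

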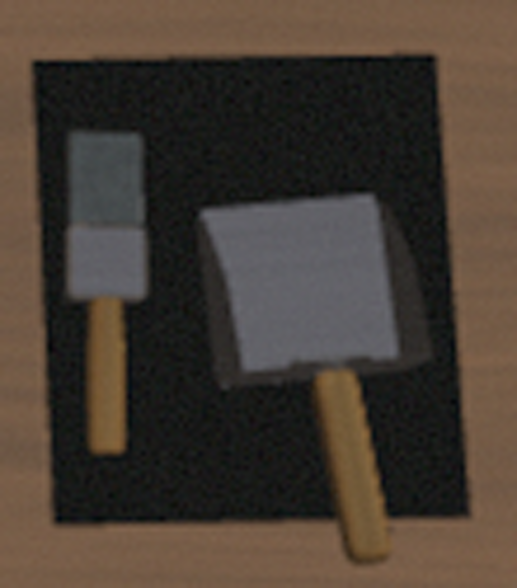

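The crops show keys at c0 (96,384), (181,376), (273,368), lumps at (606,48), (673,54), (606,106), (668,111), (624,168), and the scoop floor corners in c1 at (200,212), (376,195), (240,370), (398,358).

Run:
```python
from h import *
import pickle
np.set_printoptions(precision=4,suppress=True)
a,b=pickle.load(open('d0.pkl','rb'))
c0=lambda x,y:(x/3.4+115-.35,y/3.4+195-.35)
c1=lambda x,y:(x/4.7+385-.4,y/4.7+205-.4)
def p(n,uv,z): print(n,pt(b,*uv,z), 'depth:',pt(b,*uv))
for n,q in dict(tare=(96,384),power=(181,376),prt=(273,368)).items(): p(n,c0(*q),.043)
p('bowl',c0(152,137),.11); p('bowlfloor',c0(170,150),.062)
for q in [(466,355),(747,381)]: p('rimNear',c0(*q),.045)
for uv in [(266,186),(344,191),(252,301),(334,306)]: p('rimcorner',uv,.045)
for q in [(606,48),(673,54),(606,106),(668,111),(624,168)]: p('lump',c0(*q),.018)
for q in [(200,212),(376,195),(240,370),(398,358)]: p('scoopfl',c1(*q),.005)
p('h0',c1(338,376),.056);p('h1',c1(366,553),.075)
for q in [(33,62),(437,55),(470,517),(55,522)]: p('mat',c1(*q),.003)
p('brush',c1(107,230),.015);p('jar',(224,166),.075);p('bottle',(398,160),.17)
```

```text
tare [0.4099 0.3861 0.043 ] depth: [0.4098 0.3859 0.0439]
power [0.4171 0.3276 0.043 ] depth: [0.4171 0.3275 0.0435]
prt [0.4246 0.264  0.043 ] depth: [0.4246 0.264  0.0429]
bowl [0.5737 0.3441 0.11  ] depth: [0.5829 0.3563 0.0615]
bowlfloor [0.5739 0.3429 0.062 ] depth: [0.5738 0.3428 0.0623]
rimNear [0.4374 0.1295 0.045 ] depth: [0.4409 0.1332 0.0041]
rimNear [ 0.4249 -0.0681  0.045 ] depth: [ 0.4282 -0.0702  0.0022]
rimcorner [0.7176 0.1077 0.045 ] depth: [0.7177 0.1077 0.0445]
rimcorner [ 0.7113 -0.0859  0.045 ] depth: [ 0.7236 -0.0886  0.0005]
rimcorner [0.4328 0.1286 0.045 ] depth: [0.4364 0.1325 0.0008]
rimcorner [ 0.4266 -0.0672  0.045 ] depth: [ 0.4299 -0.0693  0.0025]
lump [0.6684 0.0399 0.018 ] depth: [0.6663 0.0396 0.0267]
lump [ 0.6655 -0.0097  0.018 ] depth: [ 0.6628 -0.0096  0.0291]
lump [0.6247 0.0383 0.018 ] depth: [0.6221 0.038  0.0305]
lump [ 0.6224 -0.0072  0.018 ] depth: [ 0.6202 -0.0071  0.0285]
lump [0.5789 0.0236 0.018 ] depth: [0.5767 0.0234 0.0306]
scoopfl [ 0.577  -0.2999  0.005 ] depth: [ 0.5776 -0.3006  0.0019]
scoopfl [ 0.5892 -0.3946  0.005 ] depth: [ 0.5897 -0.3954  0.0021]
scoopfl [ 0.493  -0.3204  0.005 ] depth: [ 0.4876 -0.3105  0.0496]
scoopfl [ 0.5019 -0.4045  0.005 ] depth: [ 0.5011 -0.4028  0.011 ]
h0 [ 0.4853 -0.3592  0.056 ] depth: [ 0.4854 -0.3596  0.0547]
h1 [ 0.3951 -0.3667  0.075 ] depth: [ 0.395  -0.3662  0.0769]
mat [ 0.6567 -0.2106  0.003 ] depth: [ 0.6576 -0.2112 -0.0009]
mat [ 0.6677 -0.43    0.003 ] depth: [ 0.668  -0.4303  0.0017]
mat [ 0.4194 -0.4411  0.003 ] depth: [ 0.4196 -0.4421 -0.0002]
mat [ 0.4106 -0.2228  0.003 ] depth: [ 0.4106 -0.2229  0.0026]
brush [ 0.564  -0.2484  0.015 ] depth: [ 0.5627 -0.247   0.0228]
jar [0.7561 0.2097 0.075 ] depth: [0.757  0.2101 0.0723]
bottle [ 0.7541 -0.2004  0.17  ] depth: [ 0.7543 -0.2005  0.1695]
```

```bash
cat >> h.py <<'E'
def chain(*targets,start=None,dump=True):
    """targets: (pos, R or None); prints successive relative moves in tool units"""
    o=get_obs() if start is None else None
    p,Rm=(o['tool_pos'],R.from_euler('xyz',o['tool_rot'],degrees=True)) if o else start
    for q,Q in targets:
        Q=Rm if Q is None else Q; q=np.array(q)
        t=Rm.inv().apply(q-p)/.3; w=(Rm.inv()*Q).as_rotvec()/np.pi
        print(np.round(t,4),np.round(w,4),'rows>=%.1f'%max(np.linalg.norm(q-p)/.0417,np.linalg.norm(w)*180/7.16))
        p,Rm=q,Q
def down(yaw): return R.from_euler('xyz',[180,0,yaw],degrees=True)
E
python3 - <<'E'
from h import *
import pickle
a,b=pickle.load(open('d0.pkl','rb'))
D=down(21.5)
chain(((.5,-.25,.25),D),((.5,.18,.22),D),((.41,.386,.07),D))
# handle cloud from both cameras
for d in(a,b):
    v,u=np.mgrid[0:480,0:640]; z=d['depth']
    ray=np.stack([(u-d['cx'])/d['fx'],(v-d['cy'])/d['fy'],np.ones_like(z)],-1)*z[...,None]
    P=ray@R.from_euler('xyz',d['rotation'],degrees=True).as_matrix().T+d['origin']
    m=(P[...,0]>.37)&(P[...,0]<.49)&(P[...,1]>-.41)&(P[...,1]<-.31)&(P[...,2]>.045)&(P[...,2]<.1)
    f=d['frame'].astype(int); m&=(f[...,0]>f[...,2]+40)
    Q=P[m]; print(m.sum(),Q.min(0),Q.max(0))
    for lo in np.arange(.38,.49,.02):
        s=Q[(Q[:,0]>lo)&(Q[:,0]<lo+.02)]
        if len(s)>3: print(s.mean(0),s[:,1].min(),s[:,1].max(),s[:,2].max())
E
```

```text
[ 1.2446 -0.7782 -0.0935] [-0.0005  0.      0.0002] rows>=10.6
[ 0.5253 -1.3336  0.1   ] [0. 0. 0.] rows>=10.3
[-0.0275 -0.7488  0.5   ] [0. 0. 0.] rows>=6.5
330 [ 0.39274795 -0.37381921  0.0451931 ] [ 0.48888455 -0.34328006  0.07934426]
[ 0.39704559 -0.36012312  0.07100304] -0.36881491099263686 -0.3559441247113291 0.07934426409741857
[ 0.40995732 -0.35986126  0.07042765] -0.3738192122647168 -0.352562349285121 0.07919837349195191
[ 0.42945181 -0.35762483  0.06557969] -0.3711220839570558 -0.3488890767505193 0.0766569827032687
[ 0.44978203 -0.35476379  0.06094507] -0.3694673408253536 -0.34667484118555014 0.07108631028216739
[ 0.47010327 -0.35323403  0.05722221] -0.3683031521778445 -0.3432800649461496 0.06599092930776917
[ 0.48417539 -0.35379637  0.05550299] -0.36244202353444166 -0.3441933850544199 0.058858234849035074
341 [ 0.38906949 -0.37840189  0.05007575] [ 0.48760415 -0.34771309  0.08443334]
[ 0.3954712  -0.36632538  0.07573799] -0.3769946482636684 -0.35723068863642854 0.08443334410544612
[ 0.4096548  -0.36618114  0.07484235] -0.37840188667817215 -0.3560444582932912 0.08293489276282417
[ 0.42965938 -0.36335403  0.07059368] -0.3764827215288235 -0.35293002455313255 0.0769000686354484
[ 0.44990148 -0.36110839  0.06580012] -0.37245743733813513 -0.35052097909112473 0.0730173756621999
[ 0.47034934 -0.35848037  0.06038784] -0.37147383714009724 -0.3477130877723886 0.06705122600788926
[ 0.48389447 -0.35795768  0.05646268] -0.36717136692567703 -0.34811169446685475 0.06238487115841984
```

Run:
```python
from h import *
D=down(21.5)
chain(((.40,-.40,.25),D),((.5,-.15,.25),D),((.5,.10,.22),D),((.47,.26,.15),D),((.41,.386,.07),D))
```

```text
[ 0.751  -0.4354 -0.0941] [-0.0005  0.      0.0002] rows>=6.3
[ 0.6156 -0.6532 -0.    ] [0. 0. 0.] rows>=6.5
[ 0.3054 -0.7753  0.1   ] [0. 0. 0.] rows>=6.0
[ 0.1024 -0.5329  0.2333] [0. 0. 0.] rows>=4.2
[-0.0322 -0.4641  0.2667] [0. 0. 0.] rows>=3.9
```

Request:
servo_tool(series=[[[0.75,-0.435,-0.09,0,0,0,0],[0.75,-0.435,-0.09,0,0,0,0],[0.75,-0.435,-0.09,0,0,0,0],[0.75,-0.435,-0.09,0,0,0,0],[0.75,-0.435,-0.09,0,0,0,0],[0.75,-0.435,-0.09,0,0,0,0],[0.75,-0.435,-0.09,0,0,0,0],[0.75,-0.435,-0.09,0,0,0,0]]])

```text
time_s: 0.77
tool_pos: [0.4039, -0.3961, 0.25]
tool_rot: [-180.0, -0.1, 22.0]
force: [-0.4, 0.4, 0.3]
grip_width: 0.0415
grasp_force: 0.0
```

Request:
servo_tool(series=[[[0.615,-0.653,0,0,0,0,0],[0.615,-0.653,0,0,0,0,0],[0.615,-0.653,0,0,0,0,0],[0.615,-0.653,0,0,0,0,0],[0.615,-0.653,0,0,0,0,0],[0.615,-0.653,0,0,0,0,0],[0.615,-0.653,0,0,0,0,0],[0.615,-0.653,0,0,0,0,0]]])

```text
time_s: 1.43
tool_pos: [0.5011, -0.1458, 0.2494]
tool_rot: [-179.9, -0.1, 22.0]
force: [0.5, 0.5, -0.4]
grip_width: 0.0008
grasp_force: 0.0
```

Request:
servo_tool(series=[[[0.305,-0.775,0.1,0,0,0,0],[0.305,-0.775,0.1,0,0,0,0],[0.305,-0.775,0.1,0,0,0,0],[0.305,-0.775,0.1,0,0,0,0],[0.305,-0.775,0.1,0,0,0,0],[0.305,-0.775,0.1,0,0,0,0],[0.305,-0.775,0.1,0,0,0,0],[0.305,-0.775,0.1,0,0,0,0]]])

```text
time_s: 2.1
tool_pos: [0.4991, 0.0999, 0.2189]
tool_rot: [-180.0, 0.1, 21.7]
force: [0.2, -0.8, 0.4]
grip_width: 0.0007
grasp_force: 0.0
```

Request:
servo_tool(series=[[[0.1,-0.53,0.2,0,0,0,0],[0.1,-0.53,0.2,0,0,0,0],[0.1,-0.53,0.2,0,0,0,0],[0.1,-0.53,0.2,0,0,0,0],[0.1,-0.53,0.2,0,0,0,0],[0.1,-0.53,0.2,0,0,0,0]]])

```text
time_s: 2.6
tool_pos: [0.4684, 0.2579, 0.1581]
tool_rot: [-180.0, 0.2, 21.7]
force: [0.6, -1.4, -0.9]
grip_width: 0.0003
grasp_force: 0.0
```

Request:
servo_tool(series=[[[-0.032,-0.464,0.27,0,0,0,0],[-0.032,-0.464,0.27,0,0,0,0],[-0.032,-0.464,0.27,0,0,0,0],[-0.032,-0.464,0.27,0,0,0,0],[-0.032,-0.464,0.27,0,0,0,0],[-0.032,-0.464,0.27,0,0,0,0],[-0.032,-0.464,0.27,0,0,0,0],[-0.032,-0.464,0.27,0,0,0,0]]])

```text
time_s: 3.27
tool_pos: [0.4122, 0.3812, 0.079]
tool_rot: [179.9, -0.1, 21.2]
force: [0.1, 0.7, 0.6]
grip_width: 0.0004
grasp_force: 0.0
```

Run:
```python
from h import *
D=down(21.5)
chain(((.41,.386,.045),D),((.41,.386,.0385),D));print(get_obs()['qpos'],get_obs()['force'],get_obs()['tool_pos'])
```

```text
[-0.0011 -0.0179  0.1134] [ 0.0006 -0.0005 -0.0015] rows>=0.8
[ 0.     -0.      0.0217] [0. 0. 0.] rows>=0.2
[  -4.49232578   21.0184244   -48.22435583  104.10353602   17.67976659
   62.66717342 -127.8417499 ] [0.08057422 0.66618542 0.57947868] [0.41218677 0.38116988 0.07903474]
```

Request:
servo_tool(series=[[[0,-0.018,0.05,0,0,0,0],[0,-0.018,0.1,0,0,0,0],[0,-0.018,0.11,0,0,0,0],[0,-0.018,0.115,0,0,0,0],[0,-0.018,0.12,0,0,0,0],[0,-0.018,0.124,0,0,0,0],[0,-0.018,0.128,0,0,0,0],[0,-0.018,0.131,0,0,0,0],[0,-0.018,0.131,0,0,0,0],[0,-0.018,0.131,0,0,0,0]]])

```text
time_s: 4.1
tool_pos: [0.4077, 0.3887, 0.04]
tool_rot: [179.9, -0.1, 21.5]
force: [0.0, -3.1, 5.9]
grip_width: 0.0002
grasp_force: 3.0
```

Request:
servo_tool(series=[[[0,0,0.003,0,0,0,0],[0,0,0.006,0,0,0,0],[0,0,0.009,0,0,0,0],[0,0,0.012,0,0,0,0],[0,0,0.012,0,0,0,0],[0,0,0.012,0,0,0,0]]])

```text
time_s: 4.6
tool_pos: [0.4078, 0.3887, 0.0395]
tool_rot: [179.8, -0.1, 21.5]
force: [-6.1, -10.1, 29.0]
grip_width: 0.0005
grasp_force: 14.3
```

Request:
servo_tool(series=[[[0,0.02,-0.1,0,0,0,0],[0,0.02,-0.2,0,0,0,0],[0,0.02,-0.3,0,0,0,0],[0,0.02,-0.4,0,0,0,0],[0,0.02,-0.4,0,0,0,0],[0,0.02,-0.4,0,0,0,0]]])

```text
time_s: 5.1
tool_pos: [0.4101, 0.3849, 0.1576]
tool_rot: [-179.9, -0.3, 21.5]
force: [0.2, -0.9, -0.7]
grip_width: 0.0009
grasp_force: 0.0
```

Run:
```python
from h import *
D=down(21.5);E=down(6.5)
chain(((.47,.25,.2),D),((.5,.05,.22),D),((.5,-.18,.22),D),((.429,-.3645,.12),E))
d=snap('top','t1.png'); f=d['frame'][:,:,::-1]
A=cv2.resize(f[195:330,115:345],None,fx=3.4,fy=3.4,interpolation=cv2.INTER_CUBIC);cv2.imwrite('pics/c2.png',A)
```

```text
[ 0.0213  0.4915 -0.142 ] [-0.0004 -0.0015  0.0003] rows>=3.7
[-0.1513  0.6569 -0.0667] [0. 0. 0.] rows>=4.9
[-0.281   0.7133  0.    ] [0. 0. 0.] rows>=5.5
[-0.4456  0.4855  0.3333] [ 0.     -0.      0.0833] rows>=5.3
```

Request:
servo_tool(series=[[[0.021,0.49,-0.142,0,0,0,0],[0.021,0.49,-0.142,0,0,0,0],[0.021,0.49,-0.142,0,0,0,0],[0.021,0.49,-0.142,0,0,0,0],[0.021,0.49,-0.142,0,0,0,0]]])

```text
time_s: 5.57
tool_pos: [0.4729, 0.2416, 0.1977]
tool_rot: [179.8, 0.0, 20.9]
force: [1.5, -0.5, -0.1]
grip_width: 0.0004
grasp_force: 0.0
```

Request:
servo_tool(series=[[[-0.15,0.657,-0.067,0,0,0,0],[-0.15,0.657,-0.067,0,0,0,0],[-0.15,0.657,-0.067,0,0,0,0],[-0.15,0.657,-0.067,0,0,0,0],[-0.15,0.657,-0.067,0,0,0,0],[-0.15,0.657,-0.067,0,0,0,0]]])

```text
time_s: 6.07
tool_pos: [0.5001, 0.0399, 0.2169]
tool_rot: [179.8, 0.2, 20.8]
force: [0.2, -0.2, -1.2]
grip_width: 0.0005
grasp_force: 0.0
```

Request:
servo_tool(series=[[[-0.28,0.713,0,0,0,0,1],[-0.28,0.713,0,0,0,0,1],[-0.28,0.713,0,0,0,0,1],[-0.28,0.713,0,0,0,0,1],[-0.28,0.713,0,0,0,0,1],[-0.28,0.713,0,0,0,0,1],[-0.28,0.713,0,0,0,0,1]]])

```text
time_s: 6.65
tool_pos: [0.4981, -0.1868, 0.2159]
tool_rot: [-180.0, 0.2, 21.0]
force: [0.1, 0.2, 0.0]
grip_width: 0.0392
grasp_force: 0.0
```

Request:
servo_tool(series=[[[-0.446,0.486,0.333,0,0,0.083,1],[-0.446,0.486,0.333,0,0,0.083,1],[-0.446,0.486,0.333,0,0,0.083,1],[-0.446,0.486,0.333,0,0,0.083,1],[-0.446,0.486,0.333,0,0,0.083,1],[-0.446,0.486,0.333,0,0,0.083,1],[-0.446,0.486,0.333,0,0,0.083,1],[-0.446,0.486,0.333,0,0,0.083,1]]])

```text
time_s: 7.32
tool_pos: [0.4289, -0.3637, 0.1168]
tool_rot: [-179.8, 0.1, 6.6]
force: [0.5, -0.3, 0.3]
grip_width: 0.0856
grasp_force: 0.0
```

Run:
```python
from h import *
E=down(6.5);o=get_obs();print(o['tool_pos'],o['tool_rot'],o['qpos'])
chain(((.429,-.3645,.047),E))
```

```text
[ 0.42888703 -0.36370782  0.11678954] [-1.79811998e+02  6.73174935e-02  6.58283837e+00] [ 52.17707577  13.16942237 -16.42877317 102.65265306   3.97733177
  64.92840788 -48.95825149]
[0.0003 0.0034 0.2326] [-0.001   0.0004  0.0005] rows>=1.7
```

View pics/c2.png

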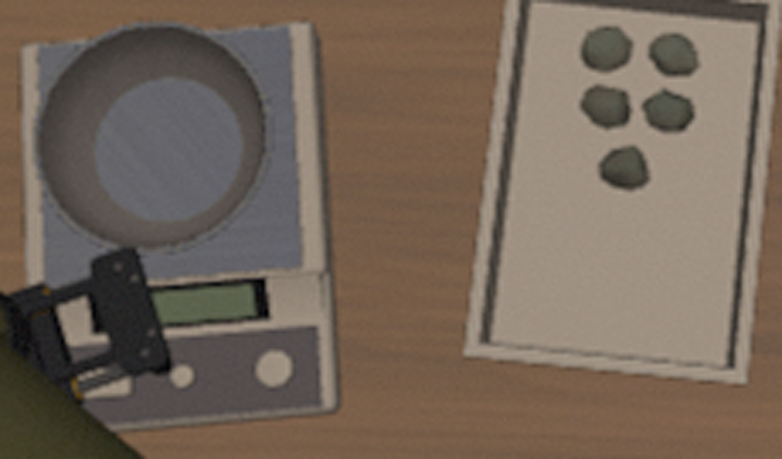

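The bowl is still at its place after taring, and the lumps are untouched. Now the grasp.

Request:
servo_tool(series=[[[0,0.003,0.08,0,0,0,1],[0,0.003,0.16,0,0,0,1],[0,0.003,0.233,0,0,0,1],[0,0.003,0.233,0,0,0,1],[0,0.003,0.233,0,0,0,0],[0,0.003,0.233,0,0,0,0],[0,0.003,0.233,0,0,0,0],[0,0.003,0.233,0,0,0,0],[0,0.003,0.233,0,0,0,0],[0,0.003,0.233,0,0,0,0],[0,0.003,0.233,0,0,0,0],[0,0.003,0.233,0,0,0,0]]], grip_force=58)

```text
time_s: 8.32
tool_pos: [0.429, -0.3664, 0.0487]
tool_rot: [180.0, -0.0, 6.6]
force: [0.1, 0.1, -1.0]
grip_width: 0.0418
grasp_force: 0.0
```

Request:
servo_tool(series=[[[0,0,-0.02,0,0,0,0],[0,0,-0.05,0,0,0,0],[0,0,-0.1,0,0,0,0],[0,0,-0.2,0,0,0,0],[0,0,-0.3,0,0,0,0],[0,0,-0.36,0,0,0,0],[0,0,-0.36,0,0,0,0],[0,0,-0.36,0,0,0,0]]])

```text
time_s: 8.98
tool_pos: [0.4298, -0.367, 0.1586]
tool_rot: [179.8, -0.1, 6.6]
force: [-0.4, -0.4, -0.5]
grip_width: 0.0008
grasp_force: 0.0
```

Run:
```python
from h import *
o=get_obs();print(o['tool_pos'],o['tool_rot'],o['qpos'],o['force'],o['wrist_torque'])
d=snap('top','t2.png');e=snap('scene'); f=d['frame'][:,:,::-1];g=e['frame'][:,:,::-1]
A=np.vstack([cv2.resize(f[195:345,370:510],(400,428)),]);B=cv2.resize(g[60:260,150:350],(428,428))
cv2.imwrite('pics/c3.png',np.hstack([A,B[:,:390]]))
```

```text
[ 0.42981574 -0.36695265  0.15857226] [ 1.79834663e+02 -1.27985067e-01  6.59135939e+00] [ 52.47998857  11.10567566 -16.48089089  99.99277095   3.38813798
  69.17388652 -48.31187743] [-0.38382198 -0.36614743 -0.50026808] [ 0.01384672  0.07679556 -0.00167007]
```

View pics/c3.png

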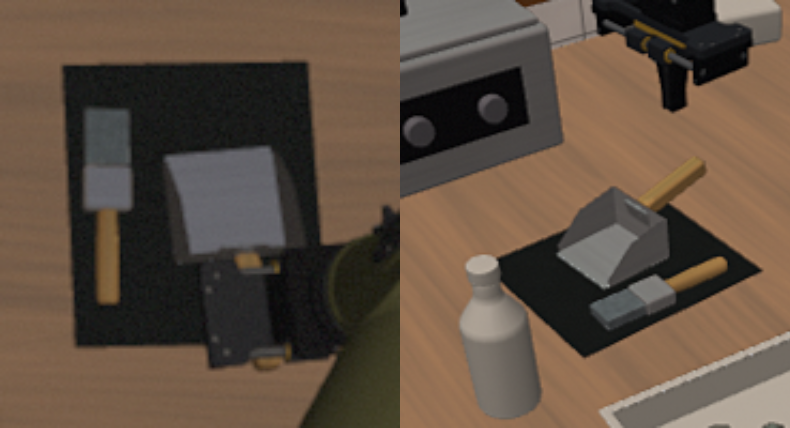

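The scoop is undisturbed; the fingers simply needed more time to close. Repeat with longer waits.

Request:
servo_tool(series=[[[0,0,0,0,0,0,0.7],[0,0,0,0,0,0,0.7],[0,0,0,0,0,0,0.7],[0,0,0,0,0,0,0.7],[0,0,0,0,0,0,0.7],[0,0,0,0,0,0,0.7],[0,0,0,0,0,0,0.7],[0,0,0,0,0,0,0.7],[0,-0.008,0.1,0,0,0,0.7],[0,-0.008,0.2,0,0,0,0.7],[0,-0.008,0.3,0,0,0,0.7],[0,-0.008,0.37,0,0,0,0.7]]])

```text
time_s: 10.08
tool_pos: [0.4277, -0.3631, 0.0431]
tool_rot: [-179.9, 0.1, 6.6]
force: [0.5, 0.3, 0.4]
grip_width: 0.0603
grasp_force: 0.0
```

Request:
servo_tool(series=[[[0,0,0,0,0,0,0],[0,0,0,0,0,0,0],[0,0,0,0,0,0,0],[0,0,0,0,0,0,0],[0,0,0,0,0,0,0],[0,0,0,0,0,0,0],[0,0,0,0,0,0,0],[0,0,0,0,0,0,0],[0,0,0,0,0,0,0],[0,0,0,0,0,0,0],[0,0,0,0,0,0,0]]])

```text
time_s: 11.0
tool_pos: [0.429, -0.3645, 0.0462]
tool_rot: [179.9, -0.0, 6.6]
force: [-1.6, -0.0, 5.6]
grip_width: 0.0213
grasp_force: 58.0
```

Request:
servo_tool(series=[[[0,0,-0.02,0,0,0,0],[0,0,-0.05,0,0,0,0],[0,0,-0.1,0,0,0,0],[0,0,-0.2,0,0,0,0],[0,0,-0.3,0,0,0,0],[0,0,-0.36,0,0,0,0],[0,0,-0.36,0,0,0,0],[0,0,-0.36,0,0,0,0]]])

```text
time_s: 11.67
tool_pos: [0.429, -0.3639, 0.1543]
tool_rot: [179.9, -0.0, 6.6]
force: [-0.2, -0.6, -3.2]
grip_width: 0.0216
grasp_force: 58.0
```

```bash
cat >> h.py <<'E'
T0=np.array([.5737,.0215,0]);TY=-3.6
OFF=np.array([-.108,0,.043]) # TCP in scoop frame
def tray(x,y,z): return T0+R.from_euler('z',TY,degrees=True).apply([x,y,z])
def tcp(edge,yaw,pitch,fx=.0475):
    """TCP pose with the scoop's front edge (fx,0,0) at 'edge', nose down by pitch (deg)"""
    S=R.from_euler('ZY',[yaw,pitch],degrees=True)
    return np.array(edge)+S.apply(OFF-[fx,0,0]), S*R.from_euler('x',180,degrees=True)
E
python3 - <<'E'
from h import *
o=get_obs();print(o['tool_pos'],o['tool_rot'],o['force'],o['wrist_torque'],o['grip_width'])
d=snap('top','t3.png');e=snap('scene'); f=d['frame'][:,:,::-1];g=e['frame'][:,:,::-1]
A=cv2.resize(f[175:345,370:530],(400,428));B=cv2.resize(g[60:260,150:350],(428,428))
cv2.imwrite('pics/c4.png',np.hstack([A,B[:,:390]]))
for P in [25,12]:
    p,Q=tcp(tray(-.035,0,.012),TY,P);print(p,Q.as_euler('xyz',degrees=True))
E
```

```text
[ 0.42899138 -0.36392732  0.1543099 ] [ 1.79933728e+02 -4.40694390e-02  6.60991615e+00] [-0.23298135 -0.60307114 -3.19503818] [0.03433577 0.16089792 0.00371077] 0.02163012951993688
[0.41625302 0.03140572 0.11668837] [180.   25.   -3.6]
[0.39588981 0.03268687 0.08639061] [180.   12.   -3.6]
```

View pics/c4.png

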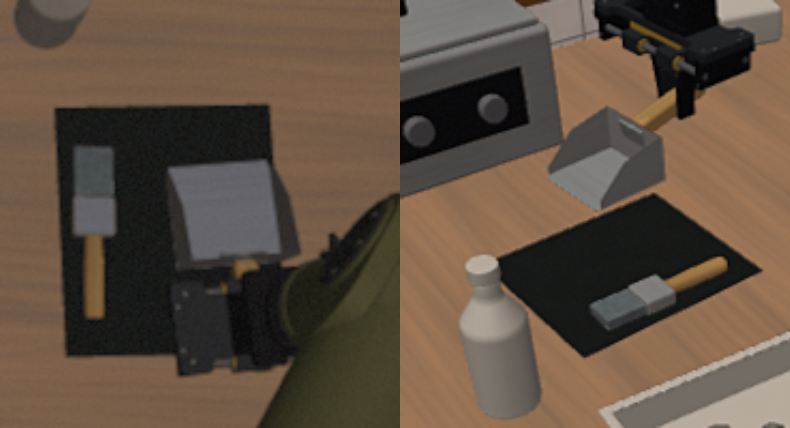

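The scoop is held level and clear of the mat; brush unmoved. Next: over the tray.

Run:
```python
from h import *
p,Q=tcp(tray(-.035,0,.012),TY,20);print(p)
chain(((.47,-.15,.19),tcp([0,0,0],2,5)[1]),(p+[0,0,.08],Q),(p,Q))
```

```text
[0.40761305 0.03194931 0.10559091]
[ 0.2216 -0.6894 -0.126 ] [ 0.0004 -0.027   0.0256] rows>=5.3
[-0.1847 -0.6134  0.0309] [ 0.0068 -0.0833  0.0305] rows>=4.6
[ 0.0912 -0.      0.2506] [0. 0. 0.] rows>=1.9
```

Request:
servo_tool(series=[[[0.055,-0.17,-0.03,0,-0.007,0.006,0],[0.11,-0.345,-0.06,0,-0.014,0.013,0],[0.165,-0.51,-0.09,0,-0.02,0.02,0],[0.222,-0.69,-0.126,0,-0.027,0.026,0],[0.222,-0.69,-0.126,0,-0.027,0.026,0],[0.222,-0.69,-0.126,0,-0.027,0.026,0],[0.222,-0.69,-0.126,0,-0.027,0.026,0],[0.222,-0.69,-0.126,0,-0.027,0.026,0]]])

```text
time_s: 12.43
tool_pos: [0.4704, -0.1498, 0.19]
tool_rot: [179.8, 5.0, 2.0]
force: [-0.9, -1.0, -2.1]
grip_width: 0.0216
grasp_force: 58.0
```

Request:
servo_tool(series=[[[-0.03,-0.1,0.005,0.001,-0.014,0.005,0],[-0.06,-0.2,0.01,0.002,-0.028,0.01,0],[-0.09,-0.3,0.015,0.003,-0.042,0.015,0],[-0.12,-0.4,0.02,0.005,-0.056,0.02,0],[-0.15,-0.5,0.025,0.006,-0.07,0.025,0],[-0.185,-0.613,0.031,0.007,-0.083,0.03,0],[-0.185,-0.613,0.031,0.007,-0.083,0.03,0],[-0.185,-0.613,0.031,0.007,-0.083,0.03,0],[-0.185,-0.613,0.031,0.007,-0.083,0.03,0]]])

```text
time_s: 13.18
tool_pos: [0.4089, 0.0293, 0.1852]
tool_rot: [179.8, 19.8, -3.8]
force: [0.2, -0.9, -2.3]
grip_width: 0.0216
grasp_force: 58.0
```

Run:
```python
from h import *
p,Q=tcp(tray(-.035,0,.012),TY,20);o=get_obs();print(p,o['tool_pos'],o['tool_rot'],o['qpos'],o['force'])
chain((p,Q),(p-[0,0,.007],Q))
```

```text
[0.40761305 0.03194931 0.10559091] [0.40887684 0.029308   0.18519739] [179.81201413  19.84944153  -3.80697973] [  26.2641602     8.89955334  -34.18517672  103.08693935    1.0353253
   89.01668094 -102.42502803] [ 0.15008019 -0.89904665 -2.30444409]
[ 0.0856 -0.0093  0.2512] [ 0.0007 -0.0008 -0.0011] rows>=1.9
[ 0.008  -0.      0.0219] [0. 0. 0.] rows>=0.2
```

Request:
servo_tool(series=[[[0.021,-0.009,0.063,0,0,0,0],[0.043,-0.009,0.125,0,0,0,0],[0.064,-0.009,0.188,0,0,0,0],[0.086,-0.009,0.251,0,0,0,0],[0.089,-0.009,0.26,0,0,0,0],[0.092,-0.009,0.268,0,0,0,0],[0.092,-0.009,0.268,0,0,0,0],[0.092,-0.009,0.268,0,0,0,0]]])

```text
time_s: 13.85
tool_pos: [0.4087, 0.0333, 0.102]
tool_rot: [179.9, 19.7, -3.7]
force: [0.5, -0.2, -2.5]
grip_width: 0.0219
grasp_force: 58.0
```

Run:
```python
from h import *
p,Q=tcp(tray(-.035,0,.004),TY,20);o=get_obs();print(p,o['tool_pos'],o['tool_rot'],o['qpos'],o['force'])
# sweep waypoints: front edge x, pitch
s=(o['tool_pos'],R.from_euler('xyz',o['tool_rot'],degrees=True))
for x,P in [(-.035,20),(-.01,18),(.01,15),(.03,11),(.05,7),(.07,4),(.085,3),(.10,2),(.11,1),(.118,1),(.122,1)]:
    print(x,P,end=' ');chain(tcp(tray(x,0,.004),TY,P),start=s)
```

```text
[0.40761305 0.03194931 0.09759091] [0.40872395 0.03329208 0.10199447] [179.85938732  19.69283765  -3.73005756] [  24.99339256   13.96976116  -34.11981628  108.19291153    3.50432548
   79.49723388 -104.58545936] [ 0.48316955 -0.23116665 -2.48137625]
-0.035 20 [0.0017 0.0047 0.015 ] [ 0.0005 -0.0017 -0.0007] rows>=0.1
-0.01 18 [0.0754 0.0045 0.005 ] [ 0.0005  0.0094 -0.0007] rows>=0.5
0.01 15 [0.1322 0.0044 0.0101] [ 0.0006  0.0261 -0.0007] rows>=1.0
0.03 11 [0.1893 0.0043 0.0247] [ 0.0006  0.0483 -0.0006] rows>=1.4
0.05 7 [0.2489 0.0041 0.0397] [ 0.0006  0.0705 -0.0006] rows>=1.8
0.07 4 [0.311  0.004  0.0454] [ 0.0006  0.0872 -0.0006] rows>=2.3
0.085 3 [0.3582 0.0039 0.0379] [ 0.0006  0.0927 -0.0006] rows>=2.6
0.1 2 [0.4056 0.0038 0.0304] [ 0.0006  0.0983 -0.0006] rows>=2.9
0.11 1 [0.4374 0.0037 0.0286] [ 0.0006  0.1038 -0.0006] rows>=3.2
0.118 1 [0.4625 0.0037 0.0196] [ 0.0006  0.1038 -0.0006] rows>=3.3
0.122 1 [0.4751 0.0037 0.0151] [ 0.0006  0.1038 -0.0006] rows>=3.4
```

Request:
servo_tool(series=[[[0,0.005,0.008,0,0,0,0],[0.001,0.005,0.013,0,0,0,0],[0.002,0.005,0.017,0,0,0,0],[0.002,0.005,0.017,0,0,0,0]]])

```text
time_s: 14.18
tool_pos: [0.4064, 0.0322, 0.0968]
tool_rot: [179.8, 19.8, -3.7]
force: [-2.9, -0.7, 4.2]
grip_width: 0.0215
grasp_force: 58.0
```

Run:
```python
from h import *
o=get_obs();print(o['tool_pos'],o['tool_rot'],o['force'])
```

```text
[0.40642969 0.0322073  0.0967861 ] [179.82423571  19.80742643  -3.67261367] [-2.85450345 -0.7298809   4.21520845]
```

Request:
servo_tool(series=[[[0.035,0,-0.005,0,0.006,0,0],[0.073,0,-0.01,0,0.011,0,0],[0.102,0,-0.008,0,0.019,0,0],[0.13,0,-0.005,0,0.028,0,0],[0.158,0,0.002,0,0.039,0,0],[0.187,0,0.0097,0,0.05,0,0],[0.217,0,0.017,0,0.061,0,0],[0.247,0,0.025,0,0.072,0,0],[0.278,0,0.028,0,0.081,0,0],[0.309,0,0.03,0,0.089,0,0],[0.333,0,0.027,0,0.092,0,0],[0.356,0,0.023,0,0.0945,0,0]]])

```text
time_s: 15.18
tool_pos: [0.5043, 0.0265, 0.0534]
tool_rot: [179.9, 2.8, -3.6]
force: [-4.8, 0.9, 4.3]
grip_width: 0.0216
grasp_force: 58.0
```

```bash
cat >> h.py <<'E'
def edge():
    o=get_obs();Rm=R.from_euler('xyz',o['tool_rot'],degrees=True);S=Rm*R.from_euler('x',180,degrees=True)
    e=o['tool_pos']+S.apply(np.array([.0475,0,0])-OFF)
    print('edge',np.round(e,4),'tray',np.round(R.from_euler('z',-TY,degrees=True).apply(e-T0),4),'ypr',np.round(S.as_euler('ZYX',degrees=True),1),'F',np.round(o['force'],1),'t',o['time_s'],'w',o['grip_width'])
    return e
E
python3 - <<'E'
from h import *
edge();o=get_obs()
for x,P in [(.085,3),(.10,2),(.11,1),(.118,1),(.122,1),(.122,-10),(.122,-20)]:
    print(x,P,end=' ');chain(tcp(tray(x,0,.004 if P>0 else .006),TY,P))
d=snap('top');e=snap('scene'); f=d['frame'][:,:,::-1];g=e['frame'][:,:,::-1]
A=cv2.resize(f[175:315,240:370],(400,430));B=cv2.resize(g[190:330,230:430],(400,280));B=np.vstack([B,np.zeros((150,400,3),np.uint8)])
cv2.imwrite('pics/c5.png',np.hstack([A,B]))
E
```

```text
edge [0.6572 0.0168 0.0028] tray [0.0836 0.0006 0.0028] ypr [-3.6  2.8 -0.1] F [-4.8  0.9  4.3] t 15.1833 w 0.02161599337175706
0.085 3 [ 0.0048  0.0021 -0.0057] [ 0.0007 -0.0009  0.0001] rows>=0.1
0.1 2 [0.0523 0.0021 0.0009] [0.0007 0.0047 0.0001] rows>=0.4
0.11 1 [0.0833 0.0021 0.0083] [0.0007 0.0102 0.0001] rows>=0.6
0.118 1 [0.1099 0.0021 0.007 ] [0.0007 0.0102 0.0001] rows>=0.8
0.122 1 [0.1232 0.0021 0.0063] [0.0007 0.0102 0.0001] rows>=0.9
0.122 -10 [0.1083 0.0019 0.1017] [0.0007 0.0713 0.0002] rows>=1.8
0.122 -20 [0.1122 0.0017 0.1954] [0.0007 0.1269 0.0002] rows>=3.2
```

View pics/c5.png

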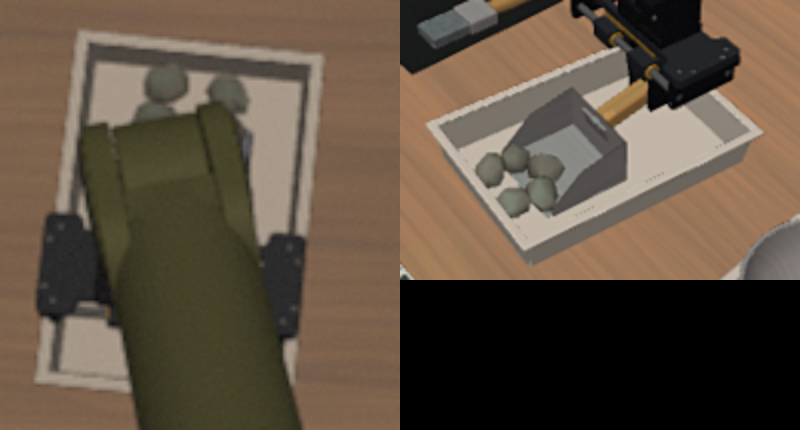

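Request:
servo_tool(series=[[[0.016,0.001,0.001,0,0.001,0,0],[0.032,0.002,0.003,0,0.003,0,0],[0.048,0.002,0.006,0,0.005,0,0],[0.064,0.002,0.01,0,0.007,0,0],[0.08,0.002,0.013,0,0.011,0,0],[0.09,0.002,0.013,0,0.011,0,0],[0.1,0.002,0.013,0,0.011,0,0],[0.11,0.002,0.013,0,0.011,0,0],[0.11,0.002,0.013,0,0.011,0,0]]])

```text
time_s: 16.03
tool_pos: [0.5378, 0.0234, 0.048]
tool_rot: [179.9, 0.8, -3.6]
force: [-2.3, 0.7, 1.8]
grip_width: 0.0216
grasp_force: 58.0
```

Run:
```python
from h import *
edge()
d=snap('top');e=snap('scene'); f=d['frame'][:,:,::-1];g=e['frame'][:,:,::-1]
A=cv2.resize(f[175:255,250:350],(300,240));B=cv2.resize(g[190:330,230:430],(500,350),interpolation=cv2.INTER_CUBIC);A=np.vstack([A,np.zeros((110,300,3),np.uint8)])
cv2.imwrite('pics/c6.png',np.hstack([A,B]))
```

```text
edge [0.6924 0.0135 0.0029] tray [ 0.119  -0.0005  0.0029] ypr [-3.6  0.8 -0.1] F [-2.3  0.7  1.8] t 16.0333 w 0.02163779811305704
```

View pics/c6.png

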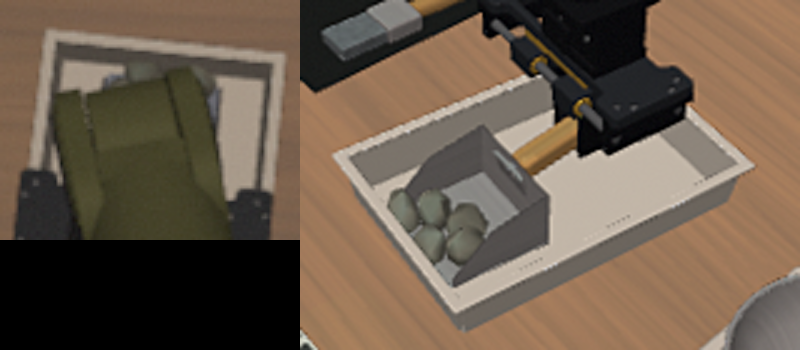

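All five lumps lie on the scoop against the far wall. Tilt nose-up about its back edge, then lift.

Run:
```python
from h import *
o=get_obs();s=(o['tool_pos'],R.from_euler('xyz',o['tool_rot'],degrees=True))
for P,dz in [(0,0),(-4,0),(-8,.002),(-12,.006),(-16,.012),(-20,.02),(-22,.04),(-22,.10),(-22,.16)]:
    print(P,end=' ');chain(tcp(tray(.119-.095,0,.003+dz),TY,P,fx=-.0475),start=s)
```

```text
0 [-0.0019 -0.001   0.0069] [ 0.0006  0.0041 -0.0001] rows>=0.1
-4 [-0.0112 -0.0011  0.0214] [ 0.0006  0.0263 -0.    ] rows>=0.7
-8 [-0.0196 -0.0011  0.0299] [ 0.0006  0.0485 -0.    ] rows>=1.2
-12 [-0.027  -0.0011  0.0323] [0.0006 0.0707 0.    ] rows>=1.8
-16 [-0.0333 -0.0011  0.0284] [0.0006 0.093  0.    ] rows>=2.3
-20 [-0.0386 -0.001   0.0183] [0.0006 0.1152 0.    ] rows>=2.9
-22 [-0.0415 -0.0009 -0.04  ] [6.000e-04 1.263e-01 1.000e-04] rows>=3.2
-22 [-0.0441 -0.0005 -0.24  ] [6.000e-04 1.263e-01 1.000e-04] rows>=3.2
-22 [-4.660e-02 -1.000e-04 -4.399e-01] [6.000e-04 1.263e-01 1.000e-04] rows>=3.2
```

Request:
servo_tool(series=[[[-0.005,0,0.011,0,0.012,0,0],[-0.011,0,0.019,0,0.026,0,0],[-0.016,0,0.024,0,0.037,0,0],[-0.02,0,0.028,0,0.0485,0,0],[-0.024,0,0.029,0,0.06,0,0],[-0.027,0,0.03,0,0.071,0,0],[-0.033,0,0.027,0,0.093,0,0],[-0.039,0,0.018,0,0.115,0,0],[-0.041,0,-0.01,0,0.126,0,0],[-0.042,0,-0.04,0,0.126,0,0],[-0.043,0,-0.08,0,0.126,0,0],[-0.043,0,-0.12,0,0.126,0,0]]])

```text
time_s: 17.13
tool_pos: [0.523, 0.024, 0.083]
tool_rot: [179.8, -21.7, -3.6]
force: [0.4, 0.2, -4.1]
grip_width: 0.0216
grasp_force: 58.0
```

Run:
```python
from h import *
edge();print(get_obs()['qpos'])
e=snap('scene');g=e['frame'][:,:,::-1]
B=cv2.resize(g[170:330,230:430],(600,480),interpolation=cv2.INTER_CUBIC)
cv2.imwrite('pics/c7.png',B)
```

```text
edge [0.683  0.0139 0.1005] tray [ 0.1096 -0.0007  0.1005] ypr [ -3.6 -21.7  -0.2] F [ 0.4  0.2 -4.1] t 17.1333 w 0.02160298356294254
[  26.13826526   -3.77723323  -33.72262127  127.74367603    4.06707684
   34.21319944 -104.44226643]
```

View pics/c7.png

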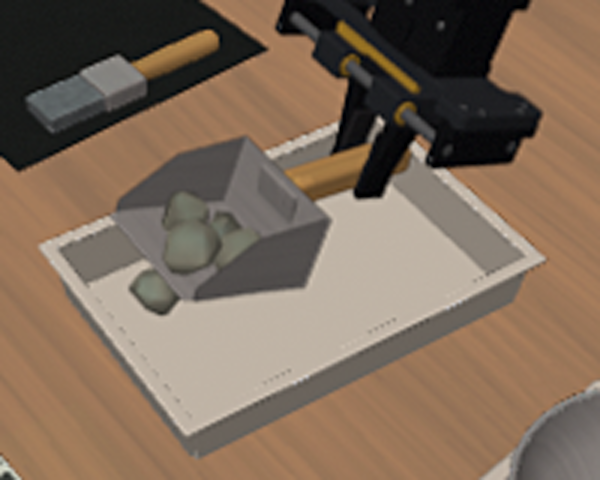

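Four lumps sit deep in the scoop; the fifth stays in the tray, where it may remain. Carry to the bowl.

Run:
```python
from h import *
B=np.array([.574,.3435,0]);o=get_obs();p=o['tool_pos']
def ed(yaw,back,z): return B-back*R.from_euler('z',yaw,degrees=True).apply([1,0,0])+[0,0,z]
f=tcp(ed(100,.015,.20),100,-22);print(f[0])
mid=lambda a:p*(1-a)+f[0]*a
w=[(p+[0,0,.09],tcp([0,0,0],TY,-22)[1])]
for a in(1/3,2/3): 
    q=mid(a)+[-.02*np.sin(np.pi*a),0,.03]
    w.append((q,tcp([0,0,0],TY+(100-TY)*a,-22)[1]))
w.append(f);chain(*w);print([x[0] for x in w])
```

```text
[0.60443795 0.1708778  0.18161758]
[ 0.1124  0.0008 -0.2781] [ 0.0008 -0.0001  0.0003] rows>=2.2
[-0.0169 -0.1646  0.0944] [ 0.0719  0.     -0.1779] rows>=4.8
[ 0.1872 -0.0948 -0.0388] [ 0.0719  0.     -0.1779] rows>=4.8
[0.1958 0.0646 0.0725] [ 0.0719  0.     -0.1779] rows>=4.8
[array([0.52550501, 0.02411152, 0.17609167]), array([0.53449548, 0.07303361, 0.14793364]), array([0.56080646, 0.12195571, 0.17977561]), array([0.60443795, 0.1708778 , 0.18161758])]
```

Request:
servo_tool(series=[[[0.02,0,-0.05,0,0,0,0],[0.04,0,-0.1,0,0,0,0],[0.06,0,-0.15,0,0,0,0],[0.08,0,-0.2,0,0,0,0],[0.095,0,-0.24,0,0,0,0],[0.105,0,-0.26,0,0,0,0],[0.112,0,-0.278,0,0,0,0],[0.112,0,-0.278,0,0,0,0]]])

```text
time_s: 17.85
tool_pos: [0.5251, 0.0244, 0.1742]
tool_rot: [179.9, -21.9, -3.6]
force: [-0.2, 0.6, -3.9]
grip_width: 0.0218
grasp_force: 58.0
```

Request:
servo_tool(series=[[[-0.001,-0.008,0.005,0.004,0,-0.009,0],[-0.003,-0.025,0.015,0.011,0,-0.027,0],[-0.005,-0.045,0.026,0.02,0,-0.049,0],[-0.007,-0.066,0.038,0.029,0,-0.071,0],[-0.009,-0.086,0.049,0.038,0,-0.093,0],[-0.011,-0.107,0.061,0.047,0,-0.116,0],[-0.013,-0.127,0.073,0.056,0,-0.138,0],[-0.015,-0.148,0.085,0.065,0,-0.16,0],[-0.017,-0.165,0.094,0.072,0,-0.178,0]]])

```text
time_s: 18.6
tool_pos: [0.5328, 0.0733, 0.1437]
tool_rot: [-180.0, -21.7, 31.1]
force: [-0.4, -0.3, -3.2]
grip_width: 0.0215
grasp_force: 58.0
```

Request:
servo_tool(series=[[[0.02,-0.011,-0.004,0.008,0,-0.02,0],[0.043,-0.022,-0.009,0.016,0,-0.041,0],[0.066,-0.033,-0.014,0.025,0,-0.063,0],[0.09,-0.045,-0.019,0.034,0,-0.085,0],[0.113,-0.057,-0.024,0.043,0,-0.108,0],[0.137,-0.069,-0.029,0.052,0,-0.13,0],[0.16,-0.081,-0.033,0.061,0,-0.152,0],[0.187,-0.095,-0.039,0.072,0,-0.178,0]]])

```text
time_s: 19.27
tool_pos: [0.5595, 0.1217, 0.1758]
tool_rot: [-179.8, -21.7, 65.6]
force: [-0.8, 0.5, -3.9]
grip_width: 0.0216
grasp_force: 58.0
```

Run:
```python
from h import *
edge();print(get_obs()['qpos'])
B=np.array([.574,.3435,0])
def ed(yaw,back,z): return B-back*R.from_euler('z',yaw,degrees=True).apply([1,0,0])+[0,0,z]
chain(tcp(ed(100,.015,.20),100,-22))
```

```text
edge [0.6256 0.2679 0.1933] tray [0.0363 0.2492 0.1933] ypr [ 65.6 -21.7   0.2] F [-0.8  0.5 -3.9] t 19.2667 w 0.02164354544478582
[ 18.29147569   4.64783281 -21.83623458 108.27537763 -20.54687846
  58.81384411 -18.25378026]
[0.2032 0.0689 0.0597] [ 0.0702  0.0013 -0.1771] rows>=4.8
```

Request:
servo_tool(series=[[[0.02,0.007,0.006,0.007,0,-0.018,0],[0.045,0.015,0.013,0.015,0,-0.039,0],[0.07,0.024,0.02,0.024,0,-0.061,0],[0.095,0.033,0.028,0.033,0,-0.083,0],[0.12,0.041,0.036,0.042,0,-0.105,0],[0.145,0.05,0.043,0.05,0,-0.127,0],[0.17,0.058,0.05,0.059,0,-0.149,0],[0.19,0.065,0.056,0.066,0,-0.167,0],[0.203,0.069,0.06,0.07,0.001,-0.177,0],[0.203,0.069,0.06,0.07,0.001,-0.177,0]]])

```text
time_s: 20.1
tool_pos: [0.6059, 0.1718, 0.1819]
tool_rot: [179.9, -22.0, 99.9]
force: [-0.2, -0.7, -4.2]
grip_width: 0.0214
grasp_force: 58.0
```

Run:
```python
from h import *
edge();print(get_obs()['qpos'])
B=np.array([.574,.3435,0])
def ed(yaw,back,z): return B-back*R.from_euler('z',yaw,degrees=True).apply([1,0,0])+[0,0,z]
o=get_obs();s=(o['tool_pos'],R.from_euler('xyz',o['tool_rot'],degrees=True))
for P,b,z in [(-10,.02,.17),(0,.02,.14),(10,.02,.125),(20,.02,.12),(30,.02,.115),(40,.02,.11),(50,.02,.11),(60,.02,.11)]:
    print(P,end=' ');chain(tcp(ed(100,b,z),100,P),start=s)
# count lumps in tray and in scoop via depth/colour from the scene camera not needed; bowl check
d=snap('top');print(pt(d,161,236),pt(d,170,238))
```

```text
edge [0.5785 0.3297 0.2004] tray [-0.0146  0.3079  0.2004] ypr [ 99.9 -22.   -0.1] F [-0.2 -0.7 -4.2] t 20.1 w 0.02136031773005331
[ 14.92164521  20.15214307 -25.585783    90.4590215  -14.19864653
  71.87572611   5.06383829]
-10 [-0.0141 -0.0051 -0.0181] [ 0.0008 -0.0669 -0.0008] rows>=1.7
0 [-0.0012 -0.0052 -0.0044] [ 0.0007 -0.1224 -0.0009] rows>=3.1
10 [ 0.0433 -0.0052 -0.0272] [ 0.0006 -0.178  -0.0009] rows>=4.5
20 [ 0.1114 -0.0052 -0.0688] [ 0.0006 -0.2335 -0.001 ] rows>=5.9
30 [ 0.1883 -0.0053 -0.0967] [ 0.0005 -0.2891 -0.0011] rows>=7.3
40 [ 0.2715 -0.0055 -0.1094] [ 0.0004 -0.3446 -0.0011] rows>=8.7
50 [ 0.3644 -0.0057 -0.1217] [ 3.000e-04 -4.002e-01 -1.200e-03] rows>=10.1
60 [ 0.4581 -0.0059 -0.1176] [ 2.000e-04 -4.558e-01 -1.200e-03] rows>=11.5
[0.55570441 0.31927121 0.19332648] [0.55256897 0.30035879 0.18971449]
```

Request:
servo_tool(series=[[[-0.007,-0.002,-0.009,0,-0.034,0,0],[-0.014,-0.005,-0.018,0,-0.067,0,0],[-0.008,-0.005,-0.012,0,-0.095,0,0],[-0.001,-0.005,-0.004,0,-0.122,0,0],[0.02,-0.005,-0.015,0,-0.15,0,0],[0.043,-0.005,-0.027,0,-0.178,0,0],[0.077,-0.005,-0.048,0,-0.205,0,0],[0.111,-0.005,-0.069,0,-0.233,0,0],[0.111,-0.005,-0.069,0,-0.233,0,0],[0.111,-0.005,-0.069,0,-0.233,0,0]]])

```text
time_s: 20.98
tool_pos: [0.5982, 0.1972, 0.2144]
tool_rot: [179.9, 19.7, 100.0]
force: [0.3, 0.4, -2.7]
grip_width: 0.0216
grasp_force: 58.0
```

Run:
```python
from h import *
edge();print(get_obs()['qpos'])
B=np.array([.574,.3435,0])
def ed(yaw,back,z): return B-back*R.from_euler('z',yaw,degrees=True).apply([1,0,0])+[0,0,z]
o=get_obs();s=(o['tool_pos'],R.from_euler('xyz',o['tool_rot'],degrees=True))
for P,b,z in [(20,.02,.118),(30,.02,.113),(40,.02,.108),(50,.02,.105),(60,.02,.105)]:
    print(P,end=' ');chain(tcp(ed(100,b,z),100,P),start=s)
```

```text
edge [0.5754 0.327  0.1215] tray [-0.0175  0.305   0.1215] ypr [100.   19.7  -0.1] F [ 0.3  0.4 -2.7] t 20.9833 w 0.021603505044322124
[-13.7408522   21.87840318 -23.00944386  83.46585898  26.15834658
  85.85840054 -30.02430372]
20 [-0.0065  0.0053  0.0124] [ 0.0005 -0.0015 -0.0001] rows>=0.1
30 [ 0.0323  0.0054 -0.0595] [ 0.0005 -0.0571 -0.0001] rows>=1.4
40 [ 0.0859  0.0055 -0.1244] [ 0.0004 -0.1126 -0.0002] rows>=2.8
50 [ 0.1504  0.0056 -0.186 ] [ 0.0004 -0.1682 -0.0002] rows>=4.2
60 [ 0.223   0.0056 -0.2454] [ 4.000e-04 -2.238e-01 -2.000e-04] rows>=5.6
```

Request:
servo_tool(series=[[[0.004,0.005,-0.015,0,-0.018,0,0],[0.017,0.005,-0.037,0,-0.037,0,0],[0.032,0.005,-0.06,0,-0.057,0,0],[0.05,0.005,-0.081,0,-0.076,0,0],[0.068,0.005,-0.103,0,-0.094,0,0],[0.086,0.005,-0.124,0,-0.113,0,0],[0.107,0.005,-0.145,0,-0.131,0,0],[0.128,0.005,-0.166,0,-0.15,0,0],[0.15,0.005,-0.186,0,-0.168,0,0],[0.15,0.005,-0.186,0,-0.168,0,0],[0.15,0.005,-0.186,0,-0.168,0,0]]])

```text
time_s: 21.9
tool_pos: [0.5907, 0.254, 0.251]
tool_rot: [180.0, 50.0, 99.7]
force: [0.3, 0.2, -1.8]
grip_width: 0.0215
grasp_force: 58.0
```

```bash
cat >> h.py <<'E'
def cloud(d):
    v,u=np.mgrid[0:480,0:640]; z=d['depth']
    ray=np.stack([(u-d['cx'])/d['fx'],(v-d['cy'])/d['fy'],np.ones_like(z)],-1)*z[...,None]
    return ray@R.from_euler('xyz',d['rotation'],degrees=True).as_matrix().T+d['origin']
E
python3 - <<'E'
from h import *
edge();print(get_obs()['qpos'])
for n in('scene','top'):
    d=snap(n);P=cloud(d);f=d['frame'].astype(int)
    r=np.hypot(P[...,0]-.574,P[...,1]-.3435)
    m=(r<.06)&(P[...,2]<.105)&(P[...,2]>.068)
    print(n,m.sum(),P[m].mean(0) if m.any() else 0)
    n2,lab,st,ce=cv2.connectedComponentsWithStats(m.astype(np.uint8));print(st[1:][st[1:,4]>8],[np.round(P[lab==i].mean(0),3) for i in range(1,n2) if st[i,4]>8])
E
```

```text
edge [0.5795 0.32   0.1042] tray [-0.013   0.2983  0.1042] ypr [99.7 50.  -0. ] F [ 0.3  0.2 -1.8] t 21.9 w 0.021464876987528702
[-34.50398066  36.33172561 -18.91509774  70.9239312   47.81801525
 109.58758899 -41.88300716]
scene 1587 [0.57557458 0.35492421 0.08202226]
[[ 422  313   62   66 1543]
 [ 409  335    5   24   38]] [array([0.575, 0.356, 0.082]), array([0.614, 0.304, 0.07 ])]
top 159 [0.56465546 0.33440462 0.07882269]
[[161 228   8  12  56]
 [165 239   6  10  37]
 [174 254   8   6  14]
 [166 259   7   4  10]] [array([0.583, 0.338, 0.086]), array([0.559, 0.331, 0.081]), array([0.53 , 0.307, 0.071]), array([0.519, 0.326, 0.07 ])]
```

Run:
```python
from h import *
o=get_obs();p=o['tool_pos'];Rm=R.from_euler('xyz',o['tool_rot'],degrees=True)
L=lambda y,P=0:tcp([0,0,0],y,P)[1]
w=[(p+[0,-.01,.06],Rm),((.60,.17,.25),L(95,8)),((.54,.07,.23),L(50)),((.50,-.03,.2),L(10)),((.48,-.15,.18),L(6.6)),((.429,-.3645,.1),L(6.6))]
chain(*w)
```

```text
[-0.1745 -0.0048 -0.1032] [0. 0. 0.] rows>=1.5
[ 0.005  -0.0134  0.3206] [0.0137 0.2336 0.0222] rows>=5.9
[-0.3023 -0.2283  0.1098] [0.0175 0.0421 0.2496] rows>=6.4
[-0.3411  0.1121  0.1   ] [-0.     -0.      0.2222] rows>=5.6
[-0.1351  0.3823  0.0667] [ 0.     -0.      0.0189] rows>=3.0
[-0.2511  0.6907  0.2667] [0. 0. 0.] rows>=5.6
```

Request:
servo_tool(series=[[[-0.058,-0.001,-0.034,0,0,0,0],[-0.116,-0.003,-0.069,0,0,0,0],[-0.1745,-0.005,-0.103,0,0,0,0],[-0.1745,-0.005,-0.103,0,0,0,0]]])

```text
time_s: 22.33
tool_pos: [0.5924, 0.242, 0.3184]
tool_rot: [179.0, 50.0, 98.7]
force: [1.2, 0.9, -0.4]
grip_width: 0.0215
grasp_force: 58.0
```

Request:
servo_tool(series=[[[0.001,-0.002,0.046,0.002,0.033,0.003,0],[0.001,-0.004,0.092,0.004,0.067,0.006,0],[0.002,-0.006,0.137,0.006,0.1,0.0095,0],[0.003,-0.008,0.183,0.008,0.133,0.0127,0],[0.004,-0.01,0.229,0.01,0.167,0.016,0],[0.004,-0.011,0.275,0.012,0.2,0.019,0],[0.005,-0.013,0.32,0.014,0.233,0.022,0],[0.005,-0.013,0.32,0.014,0.233,0.022,0],[0.005,-0.013,0.32,0.014,0.233,0.022,0]]])

```text
time_s: 23.08
tool_pos: [0.6003, 0.1656, 0.2494]
tool_rot: [-179.9, 8.4, 94.6]
force: [-0.4, 0.5, -1.5]
grip_width: 0.0214
grasp_force: 58.0
```

Request:
servo_tool(series=[[[-0.038,-0.029,0.014,0.002,0.005,0.031,0],[-0.076,-0.057,0.027,0.004,0.01,0.062,0],[-0.113,-0.086,0.041,0.007,0.016,0.094,0],[-0.151,-0.114,0.055,0.009,0.021,0.125,0],[-0.189,-0.143,0.069,0.011,0.026,0.156,0],[-0.227,-0.171,0.082,0.013,0.032,0.187,0],[-0.265,-0.2,0.096,0.015,0.037,0.218,0],[-0.302,-0.228,0.11,0.0175,0.042,0.25,0],[-0.302,-0.228,0.11,0.0175,0.042,0.25,0]]])

```text
time_s: 23.83
tool_pos: [0.538, 0.0684, 0.2293]
tool_rot: [179.9, 0.5, 49.7]
force: [0.3, -1.7, -2.7]
grip_width: 0.0215
grasp_force: 58.0
```

Request:
servo_tool(series=[[[-0.043,0.014,0.0125,0,0,0.028,0],[-0.085,0.028,0.025,0,0,0.056,0],[-0.128,0.042,0.0375,0,0,0.083,0],[-0.17,0.056,0.05,0,0,0.111,0],[-0.213,0.07,0.0625,0,0,0.139,0],[-0.256,0.084,0.075,0,0,0.167,0],[-0.3,0.098,0.0875,0,0,0.194,0],[-0.341,0.112,0.1,0,0,0.222,0],[-0.341,0.112,0.1,0,0,0.222,0]]])

```text
time_s: 24.58
tool_pos: [0.4984, -0.03, 0.1995]
tool_rot: [179.7, 0.3, 9.9]
force: [0.3, -0.1, -2.5]
grip_width: 0.0215
grasp_force: 58.0
```

Run:
```python
from h import *
edge();print(get_obs()['qpos'])
L=lambda y,P=0:tcp([0,0,0],y,P)[1]
chain(((.48,-.15,.18),L(6.6)),((.429,-.3645,.1),L(6.6)))
d=snap('top','t9.png');P=cloud(d);f=d['frame'].astype(int)
def cc(m,mn=8):
    n2,lab,st,ce=cv2.connectedComponentsWithStats(m.astype(np.uint8),connectivity=4)
    for i in range(1,n2):
        if st[i,4]>=mn: print(st[i],np.round(P[lab==i].mean(0),3),np.round(P[lab==i].max(0),3))
r=np.hypot(P[...,0]-.574,P[...,1]-.3435)
print('bowl');cc((r<.05)&(P[...,2]>.072)&(P[...,2]<.12)); m=(r<.05)&(P[...,2]>.084);print('high');cc(m,3)
q=(P-T0)@R.from_euler('z',TY,degrees=True).as_matrix()
print('tray');cc((abs(q[...,0])<.126)&(abs(q[...,1])<.083)&(P[...,2]>.015)&(P[...,2]<.04))
```

```text
edge [ 0.6513 -0.0034  0.1556] tray [ 0.079  -0.0199  0.1556] ypr [ 9.9  0.3 -0.3] F [ 0.3 -0.1 -2.5] t 24.5833 w 0.021548555966852283
[  8.26418789   1.41549452  -8.2375288  105.47221447   0.56578233
  73.40969726 -80.18853635]
[-0.1291  0.3832  0.0677] [0.0016 0.0018 0.0186] rows>=2.9
[-0.2511  0.6907  0.2667] [0. 0. 0.] rows>=5.6
bowl
[144 221  25  19 283] [0.589 0.36  0.086] [0.613 0.389 0.101]
[141 235   8  14  90] [0.562 0.384 0.084] [0.578 0.393 0.093]
[165 239  15  15 175] [0.554 0.32  0.081] [0.572 0.337 0.091]
high
[145 222  13  12  81] [0.596 0.372 0.088] [0.609 0.386 0.095]
[157 227  12  12  81] [0.584 0.342 0.092] [0.597 0.356 0.101]
[141 236   7  12  50] [0.561 0.386 0.088] [0.575 0.393 0.093]
[168 241   7   5  16] [0.56  0.322 0.086] [0.565 0.328 0.089]
[171 245   6   3   9] [0.553 0.316 0.088] [0.555 0.32  0.091]
[169 246   2   2   3] [0.552 0.324 0.087] [0.552 0.325 0.088]
[173 247   3   2   4] [0.549 0.314 0.086] [0.55  0.316 0.086]
tray
```

Four lumps are in the bowl. Return the scoop to the mat.

Request:
servo_tool(series=[[[-0.032,0.096,0.017,0,0,0.005,0],[-0.065,0.19,0.034,0.001,0.001,0.01,0],[-0.097,0.287,0.05,0.001,0.001,0.014,0],[-0.129,0.383,0.068,0.0016,0.002,0.0186,0],[-0.129,0.383,0.068,0.0016,0.002,0.0186,0]]])

```text
time_s: 25.05
tool_pos: [0.4805, -0.1538, 0.1799]
tool_rot: [179.9, -0.1, 6.5]
force: [-1.2, -1.4, -2.1]
grip_width: 0.0214
grasp_force: 58.0
```

Request:
servo_tool(series=[[[-0.042,0.115,0.044,0,0,0,0],[-0.084,0.23,0.089,0,0,0,0],[-0.126,0.345,0.133,0,0,0,0],[-0.167,0.46,0.178,0,0,0,0],[-0.209,0.575,0.222,0,0,0,0],[-0.251,0.691,0.267,0,0,0,0],[-0.251,0.691,0.267,0,0,0,0],[-0.251,0.691,0.267,0,0,0,0]]])

```text
time_s: 25.72
tool_pos: [0.4315, -0.3635, 0.0988]
tool_rot: [-179.9, -0.1, 6.8]
force: [-0.2, 0.8, -2.7]
grip_width: 0.0215
grasp_force: 58.0
```

Run:
```python
from h import *
edge()
chain(((.429,-.3645,.049),tcp([0,0,0],6.6,0)[1]))
```

```text
edge [ 0.586 -0.345  0.056] tray [ 0.0353 -0.365   0.056 ] ypr [ 6.8 -0.1  0.1] F [-0.2  0.8 -2.7] t 25.7167 w 0.021544024498197742
[-0.009   0.0027  0.1659] [-0.0008 -0.0005  0.001 ] rows>=1.2
```

Request:
servo_tool(series=[[[-0.009,0.003,0.05,0,0,0.001,0],[-0.009,0.003,0.1,0,0,0.001,0],[-0.009,0.003,0.14,0,0,0.001,0],[-0.009,0.003,0.155,0,0,0.001,0],[-0.009,0.003,0.163,0,0,0.001,0],[-0.009,0.003,0.169,0,0,0.001,0],[-0.009,0.003,0.174,0,0,0.001,0],[-0.009,0.003,0.174,0,0,0.001,0]]])

```text
time_s: 26.38
tool_pos: [0.4303, -0.3638, 0.0483]
tool_rot: [-179.9, -0.3, 6.7]
force: [1.2, -0.9, -1.3]
grip_width: 0.0213
grasp_force: 58.0
```

Request:
servo_tool(series=[[[0,0,0.003,0,0,0,0],[0,0,0.006,0,0,0,0],[0,0,0.006,0,0,0,0]]])

```text
time_s: 26.63
tool_pos: [0.43, -0.3641, 0.0467]
tool_rot: [-180.0, -0.3, 6.6]
force: [-1.7, -0.0, 1.4]
grip_width: 0.0215
grasp_force: 58.0
```

Contact. Open slowly, then rise.

Request:
servo_tool(series=[[[0,0,0.001,0,0,0,0.35],[0,0,0.001,0,0,0,0.5],[0,0,0.001,0,0,0,0.7],[0,0,0.001,0,0,0,0.7],[0,0,0.001,0,0,0,0.7],[0,0,0.001,0,0,0,0.7],[0,0,0.001,0,0,0,0.7],[0,0,0.001,0,0,0,0.7],[0,0,0.001,0,0,0,0.7],[0,0,0.001,0,0,0,0.7],[0,0,0.001,0,0,0,0.7]]])

```text
time_s: 27.55
tool_pos: [0.4297, -0.3637, 0.0456]
tool_rot: [-179.9, -0.2, 6.6]
force: [1.5, 0.6, 1.5]
grip_width: 0.0602
grasp_force: 0.0
```

Request:
servo_tool(series=[[[0,0,-0.05,0,0,0,0.7],[0,0,-0.1,0,0,0,0.7],[0,0,-0.2,0,0,0,0.7],[0,0,-0.3,0,0,0,0.7],[0,0,-0.4,0,0,0,0.7],[0,0,-0.5,0,0,0,0],[0,0,-0.55,0,0,0,0],[0,0,-0.55,0,0,0,0]]])

```text
time_s: 28.22
tool_pos: [0.431, -0.3657, 0.2153]
tool_rot: [179.8, -0.6, 6.6]
force: [-0.5, -0.0, -0.2]
grip_width: 0.0481
grasp_force: 0.0
```

Run:
```python
from h import *
D=down(21.5);o=get_obs();print(o['tool_pos'],o['tool_rot'])
chain(((.5,-.18,.22),D),((.5,.05,.22),D),((.46,.20,.15),D),((.4246,.264,.065),D))
d=snap('scene');P=cloud(d)
m=(P[...,0]>.49)&(P[...,0]<.59)&(P[...,1]>-.40)&(P[...,1]<-.30)&(P[...,2]<.012)&(P[...,2]>-.01)
A=np.c_[P[m][:,:2],np.ones(m.sum())];c=np.linalg.lstsq(A,P[m][:,2],rcond=None)[0];print('scoop floor plane',m.sum(),c,P[m].mean(0))
t=snap('top');P=cloud(t)
q=(P-T0)@R.from_euler('z',TY,degrees=True).as_matrix()
m=(abs(q[...,0])<.124)&(abs(q[...,1])<.08)&(P[...,2]>.015)&(P[...,2]<.04)
n2,lab,st,ce=cv2.connectedComponentsWithStats(m.astype(np.uint8))
for i in range(1,n2):
    if st[i,4]>8: print('tray',st[i],P[lab==i].mean(0))
m=(P[...,0]>.37)&(P[...,0]<.49)&(P[...,1]>-.42)&(P[...,1]<-.31)&(P[...,2]>.045)&(P[...,2]<.09)&((t['frame'][...,0].astype(int)-t['frame'][...,2])>40);print('handle',m.sum(),P[m].min(0),P[m].max(0))
```

```text
[ 0.43103512 -0.36566651  0.21531053] [179.78428483  -0.55139465   6.62265752]
[ 0.2999 -0.5882 -0.015 ] [ 0.0016 -0.0029 -0.0827] rows>=4.8
[ 0.281  -0.7133 -0.    ] [0. 0. 0.] rows>=5.5
[ 0.0592 -0.5141  0.2333] [0. 0. 0.] rows>=4.1
[-0.0316 -0.2417  0.2833] [0. 0. 0.] rows>=2.7
scoop floor plane 721 [-0.02169735 -0.00574733  0.01493805] [ 0.5473929  -0.356728    0.00511131]
tray [312 207  15  13 144] [ 0.6579193  -0.02515502  0.02527667]
handle 20 [ 0.3911118  -0.37345875  0.05844199] [ 0.40028941 -0.35790506  0.08394536]
```

The scoop lies flat on the mat and lump five is in the tray. Go to the print key.

Request:
servo_tool(series=[[[0.3,-0.588,-0.015,0.0016,-0.003,-0.083,0],[0.3,-0.588,-0.015,0.0016,-0.003,-0.083,0],[0.3,-0.588,-0.015,0.0016,-0.003,-0.083,0],[0.3,-0.588,-0.015,0.0016,-0.003,-0.083,0],[0.3,-0.588,-0.015,0.0016,-0.003,-0.083,0],[0.3,-0.588,-0.015,0.0016,-0.003,-0.083,0],[0.3,-0.588,-0.015,0.0016,-0.003,-0.083,0]]])

```text
time_s: 28.9
tool_pos: [0.4979, -0.1757, 0.2137]
tool_rot: [-179.5, 0.4, 21.9]
force: [0.0, -1.7, 0.2]
grip_width: 0.0011
grasp_force: 0.0
```

Request:
servo_tool(series=[[[0.281,-0.713,0,0,0,0,0],[0.281,-0.713,0,0,0,0,0],[0.281,-0.713,0,0,0,0,0],[0.281,-0.713,0,0,0,0,0],[0.281,-0.713,0,0,0,0,0],[0.281,-0.713,0,0,0,0,0],[0.281,-0.713,0,0,0,0,0]]])

```text
time_s: 29.48
tool_pos: [0.4969, 0.0563, 0.2156]
tool_rot: [-179.5, 0.3, 22.0]
force: [0.1, 0.5, 0.2]
grip_width: 0.0004
grasp_force: 0.0
```

Request:
servo_tool(series=[[[0.059,-0.514,0.2,0,0,0,0],[0.059,-0.514,0.2,0,0,0,0],[0.059,-0.514,0.2,0,0,0,0],[0.059,-0.514,0.2,0,0,0,0],[0.059,-0.514,0.2,0,0,0,0],[0.059,-0.514,0.2,0,0,0,0],[0.059,-0.514,0.2,0,0,0,0]]])

```text
time_s: 30.07
tool_pos: [0.4577, 0.1991, 0.1568]
tool_rot: [-179.7, 0.4, 21.4]
force: [-1.0, -0.3, -0.3]
grip_width: 0.0005
grasp_force: 0.0
```

Run:
```python
from h import *
D=down(21.5);o=get_obs();print(o['tool_pos'],o['grip_width'])
chain(((.4246,.264,.07),D),((.4246,.264,.045),D))
```

```text
[0.45774881 0.19907485 0.15682555] 0.000523677861666474
[-0.0219 -0.2402  0.2909] [-0.0018  0.0021 -0.0004] rows>=2.7
[ 0.     -0.      0.0833] [0. 0. 0.] rows>=0.6
```

Request:
servo_tool(series=[[[-0.022,-0.24,0.15,-0.002,0.002,0,0],[-0.022,-0.24,0.2,-0.002,0.002,0,0],[-0.022,-0.24,0.29,-0.002,0.002,0,0],[-0.022,-0.24,0.29,-0.002,0.002,0,0],[-0.022,-0.24,0.29,-0.002,0.002,0,0],[-0.022,-0.24,0.29,-0.002,0.002,0,0]]])

```text
time_s: 30.57
tool_pos: [0.4265, 0.2646, 0.0726]
tool_rot: [180.0, -0.2, 21.3]
force: [0.2, 0.5, 0.0]
grip_width: 0.0004
grasp_force: 0.0
```

Run:
```python
from h import *
D=down(21.5);o=get_obs();print(o['tool_pos'],o['force'])
chain(((.4246,.264,.045),D))
```

```text
[0.42646963 0.26463134 0.07255564] [0.18216731 0.46047104 0.00446107]
[-0.0069 -0.0003  0.0918] [ 0.0001 -0.001  -0.0009] rows>=0.7
```

Request:
servo_tool(series=[[[-0.007,0,0.05,0,0,0,0],[-0.007,0,0.08,0,0,0,0],[-0.007,0,0.09,0,0,0,0],[-0.007,0,0.097,0,0,0,0],[-0.007,0,0.104,0,0,0,0],[-0.007,0,0.11,0,0,0,0],[-0.007,0,0.115,0,0,0,0],[-0.007,0,0.118,0,0,0,0],[-0.007,0,0.118,0,0,0,0],[-0.007,0,0.118,0,0,0,0]]])

```text
time_s: 31.4
tool_pos: [0.4234, 0.2653, 0.0395]
tool_rot: [179.9, -0.1, 21.5]
force: [-7.1, -7.2, 25.8]
grip_width: 0.0005
grasp_force: 12.7
```

Bottomed out at the same height as the tare key. Release and check.

Request:
servo_tool(series=[[[0,0,-0.05,0,0,0,0],[0,0,-0.15,0,0,0,0],[0,0,-0.3,0,0,0,0],[0,0.2,-0.45,0,0,0,0],[0,0.4,-0.5,0,0,0,0],[0,0.6,-0.5,0,0,0,0],[0,0.7,-0.5,0,0,0,0],[0,0.7,-0.5,0,0,0,0],[0,0.7,-0.5,0,0,0,0],[0,0.7,-0.5,0,0,0,0]]])

```text
time_s: 32.23
tool_pos: [0.5013, 0.065, 0.1868]
tool_rot: [179.9, -0.2, 21.1]
force: [0.7, -0.1, -0.3]
grip_width: 0.0005
grasp_force: 0.0
```

Run:
```python
from h import *
import pickle
a0,b0=pickle.load(open('d0.pkl','rb'))
t=snap('top');P=cloud(t);P0=cloud(b0)
def h(n,m,X):
    print(n,m.sum(),X[m].mean(0).round(4) if m.any() else '')
for X in(P0,P):
    r=np.hypot(X[...,0]-.574,X[...,1]-.3435); z=X[...,2]
    h('bowl rim',(r<.1)&(z>.105)&(z<.115),X); h('lumps',(r<.05)&(z>.075)&(z<.115),X)
    q=(X-T0)@R.from_euler('z',TY,degrees=True).as_matrix()
    h('traylump',(abs(q[...,0])<.124)&(abs(q[...,1])<.08)&(z>.015)&(z<.04),X)
    box=lambda x0,x1,y0,y1,z0,z1:(X[...,0]>x0)&(X[...,0]<x1)&(X[...,1]>y0)&(X[...,1]<y1)&(z>z0)&(z<z1)
    h('brush',box(.45,.68,-.28,-.22,.01,.04),X);h('jar',box(.70,.81,.16,.26,.06,.09),X);h('bottle',box(.7,.81,-.26,-.14,.15,.18),X);h('handle',box(.37,.49,-.41,-.31,.045,.09),X)
```

```text
bowl rim 467 [0.5767 0.3506 0.1098]
lumps 0 
traylump 715 [0.6306 0.0178 0.0244]
brush 862 [ 0.5458 -0.245   0.0208]
jar 431 [0.749  0.2127 0.0743]
bottle 155 [ 0.7479 -0.1978  0.1685]
handle 447 [ 0.4412 -0.3589  0.0659]
bowl rim 464 [0.5763 0.3522 0.1099]
lumps 507 [0.5741 0.3515 0.0843]
traylump 151 [ 0.6574 -0.0255  0.0248]
brush 864 [ 0.5452 -0.2452  0.0206]
jar 429 [0.749  0.2128 0.0744]
bottle 153 [ 0.748  -0.1977  0.1686]
handle 437 [ 0.4412 -0.3579  0.0662]
```

Everything is in place.

```bash
python3 -c "
from cell import env
print(env.sign_off())"
```

```text
the job is handed in; nothing more can be done
None
```

The job is done and handed in: I tared the balance, tipped four lumps into the bowl (the fifth stayed in the tray), laid the scoop flat on the mat and pressed print, in about 32 s of robot time; the verdict was not shown.

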